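# Tip the wax tin onto its base and press its lid home

### The job

The rectangular aluminium wax tin has been left standing on its long edge on the orange mat, with its clip-on lid only part of the way on. With the fingertips, push the tin over so that it lies flat on its base on the mat with the lid up, and then press the lid down until it is fully home. Do not pick the tin up or carry it off, and leave everything else as it stands.

Things in the scene. Friction and masses are not known exactly. Their poses are not given: they have to be found in the camera images.
- mat: hard orange silicone mat fixed to the counter, 300 mm (its x) by 480 mm (its y), 4 mm thick; its origin is the centre of its underside, on the counter. It lies turned by up to 0.2 rad
- tin: rectangular aluminium tin, 110 x 80 mm in outline, 36 mm thick with the lid home, 41 to 42 mm at the start; 0.15 to 0.35 kg. At the start it stands on a long edge on the mat, 80 mm high, facing any way round. Own x points out of the lid (level at first, straight up once it lies on its base), own y along the 110 mm side, own z up at first. Origin: middle of the narrow face it stands on
- tin_middle (a point): middle of the tin: 18 mm from its base, 40 mm from the face it stands on; 44 mm above the counter at the start, 22 mm once it lies on its base on the mat; axes as tin. The tin tips about the lower edge of its base and falls by itself once leaned by about 25 degrees; pushed low down it slides instead
- lid_middle (a point): centre of the outer face (110 x 80 mm, flat) of the tin's lid; 23 to 24 mm from tin_middle along the tin's own x at the start, 18 mm with the lid home; axes as tin. Seen edge-on at the start: base part 22 mm thick, a dark gap of 5 to 6 mm, lid part 14 mm thick; stamped panel on the lid, plain base; steel clips on the short ends
- tin_lid (a joint): how far the lid has been pressed on, in m: 0 to 0.001 at the start (standing 5 to 6 mm proud), 0.006 fully home against its stop. It slides straight on, stiffly, needing about 7 N, and stays where it is left
- jar: small glass jar with a ribbed dark twist cap screwed shut, 62 mm across, 74 mm high, standing at one side of the mat; origin at the centre of its foot; not to be moved
- cork: cork block, 90 x 55 x 30 mm high, lying at one side of the mat; origin at the centre of its underside; not to be moved
- groove_scraper: black plastic groove scraper, 115 x 22 x 9 mm high, lying at one side of the mat; origin under its middle; not to be moved
- wax_bar: cream wax bar, 85 x 42 x 16 mm high, lying at one side of the mat; origin at the centre of its underside; not to be moved
- brush: wooden-backed hand brush, 118 x 62 x 30 mm high, on the counter left of the mat; origin at the centre of its underside; not to be moved
- round_tin: round aluminium tin with its lid shut, 71 mm across, 26 mm high, on the counter right of the mat; origin at the centre of its underside; not to be moved
- flat_scraper: clear flat scraper blade, 55 x 135 x 5 mm high, on the counter at the near left; origin at the centre of its underside; not to be moved

How it is judged:
By the outcome, as a careful person would: the job done as asked, in the order asked, and still so for the second after the job is handed in, with the robot touching nothing.
It also fails if it takes over 38 s, if anything falls off the work surface, if the arm or the gripper's body presses on something with over 40 N, if the wrist force passes 120 N, or if a joint passes its speed limit or range.

### The arm

A 6-joint arm with a two-finger parallel gripper is mounted at the origin on the work surface. World frame = base frame: x ahead of the robot, y to its left, z up, the work surface at z = 0. Lengths are in m, angles in rad, forces in N, time in s.
With the tool pointing down it reaches from about 0.35 to 0.975 m from the base axis. Payload 4.9 kg.
Tool frame: the origin (TCP) lies midway between the tips of the shut fingers; the grasp point (between the pads) lies 19 mm behind it; x points along the fingers, y is the direction in which the jaws open and shut, and the axes are right-handed (so a half turn about x gives the same grasp; the last joint's range is limited). The gripper opens to 85 mm and grips with 20 to 120 N. Pads are 22 mm wide; open, the fingers measure 114 mm over their backs; the gripper's body (76 mm by 85 mm) begins 54 mm behind the grasp point. The pads swing forward as they close: fully open they stand 13 mm farther back than shut.
Start: joints at [-1.318, 0.053, 1.613, -0, 1.476, -0.119], TCP at [0.227, -0.582, 0.192] pointing down, gripper open.
Joint ranges: [-3.01, 3.01], [-1.01, 2.22], [0.06, 2.58], [-1.02, 4.17], [0.09, 2.62], [-3.14, 3.14]. Speed limits (rad/s): [2.57, 2.57, 3.14, 3.14, 3.14, 3.14].

### API

Orientations are given as a unit quaternion [w, x, y, z].
In Python, from plant import manip gives the robot as it stands.
- The arm moves only by the tool send_rows, never from a script. Its argument "motion" is a list that holds one entry, the list of rows, each a list of 6 numbers: the shift along the world's x, y, z in cm, then the turn, a rotation vector about the world's x, y, z in rad. A call has 1 to 12 rows; each row shifts and turns the commanded pose from where the row before left it; what a row does not reach is not made up. A row lasts 1/12 s, in which the tool goes at most 41.7 mm and 7.16 degrees, less where a joint would pass 70% of its speed; a pose out of reach is approached as far as the arm can. A call with a gripper value outside its range is refused whole. "fingers" is the closure, from 0 (fully open) to 1 (shut), set as the call begins (left out, the last holds). The fingers move at their own pace and stop on an object; the grip force is fixed at half the most. Time passes only in rows, so rows that do not move let the fingers close. It gives the time, the measured TCP pose, the force and the opening at its end, in the units of the state.
- manip.state(): the state, without advancing time (a new reading comes with each control period).
- manip.grab_frame(name): name is "scene" or "top" or "wrist"; returns the picture (480x640x3 uint8, red, green, blue); there is no depth.
- manip.calibration(name): a dict with "mtx" (3x3 intrinsics, pixels), "cam_to_world" (4x4, takes a point from camera to world coordinates); the wrist camera has in their place "hand_eye" (4x4, takes a point from camera to tool coordinates, whose origin is the TCP and whose axes are the tool frame's). Camera axes: x right, y up, looking along -z (the intrinsics and any distortion apply to the point x, -y, -z); pixel columns grow to the right and rows downward; lengths in m; the calibration is good to about 2 mm. A picture is of the moment at which its call begins: read the wrist's pose just before it. calibration takes no time and is no camera call.
- manip.job_done(): hands the job in, once; it reports no verdict.
Trained networks look in the newest picture that a camera, given by its name, has taken for a name from the list of things; names that differ only in an ending like _2 or _b are one class to them, and where a whole thing is asked for, a point or a joint stands for the part that bears it (a point fixed in the world has none). Each returns a list of dicts, best first, with "confidence" (0 to 1); they miss things now and then, are a little off and sometimes report something else, mostly with a low value. They report only what shows in the picture. A call takes as long as a camera call.
- manip.boxes_of(query, camera): "centre" ([x, y, z] in m, in the coordinates of the camera as it stood for that picture, good to about 4 mm: the middle of the surface that is visible of it).
- manip.trace(query, camera): "region" (480x640 bool, what is visible of it).
- manip.landmark_of(query, camera): "centre" ([x, y, z] in m, in the coordinates of the camera as it stood for that picture, good to about 4 mm: a listed point, or the origin of a listed thing).
The state is a dict: "time": time; "joint_pos": joint angles; "joint_vel": joint speeds; "joint_efforts": joint torques, N m; "tool_pos": TCP position; "tool_rot": TCP orientation; "contact_force": force on the tool from outside, world axes, zero at the start; "ft_torque": the same for the moment, N m; "gripper_width": opening from 0.0 (shut) to 1.0 (fully open).
Only numpy, scipy, OpenCV 4.12 (cv2) and the standard library are available. Lean on these libraries where they do the work, as an engineer would, in place of code of your own. Each camera call takes 0.05 s, during which the arm holds its last target.

## Working session

There is one attempt and no reset: what is moved stays moved. The work goes in short steps, Python scripts to look and compute and a tool call to move; the robot and the scene stay as the last step left them, time stands still between calls to the robot, and variables do not carry over. Pictures are saved under pics/ and viewed, and the job is handed in when it is done.

Besides the shell and the picture viewer there is one more tool, called after "Request:" as a command line: name --argument value ..., lists and objects as JSON in quotes. send_rows: Moves the arm, as the interface text tells. Its arguments: {"type":"object","properties":{"motion":{"type":"array","items":{"type":"array","items":{"type":"array","items":{"type":"number"}}}},"fingers":{"type":"number"}},"required":["motion"]}

```bash
mkdir -p pics
cat > h.py <<'E'
import numpy as np, cv2
from plant import manip
def save(cam,fn):
    im=manip.grab_frame(cam); cv2.imwrite('pics/'+fn,im[:,:,::-1]); return im
def w(cam,p):
    return (np.array(manip.calibration(cam)['cam_to_world'])@np.r_[p,1])[:3]
def lm(q,cam,f='landmark_of'):
    r=getattr(manip,f)(q,cam)
    return [(np.round(w(cam,d['centre']),4),round(d['confidence'],2)) for d in r[:2]]
def proj(cam,P):
    c=manip.calibration(cam);T=np.linalg.inv(np.array(c['cam_to_world']));K=np.array(c['mtx'])
    p=T[:3,:3]@np.array(P)+T[:3,3]; q=K@np.array([p[0],-p[1],-p[2]]); return q[:2]/q[2]
def ray(cam,u,v,z):
    c=manip.calibration(cam);T=np.array(c['cam_to_world']);K=np.array(c['mtx'])
    d=np.linalg.inv(K)@[u,v,1]; d=T[:3,:3]@np.array([d[0],-d[1],-d[2]]); o=T[:3,3]
    return o+d*(z-o[2])/d[2]
E
python3 - <<'E'
from h import *
save('top','t0.png');
for q in ['tin','tin_middle','lid_middle','mat']: print(q,lm(q,'top'))
save('scene','s0.png')
for q in ['tin','tin_middle','lid_middle','jar','cork','groove_scraper','wax_bar']: print(q,lm(q,'scene'))
print(manip.calibration('top'),manip.state())
E
```

```text
tin [(array([0.5664, 0.0812, 0.0013]), 0.97)]
tin_middle [(array([0.5628, 0.086 , 0.0423]), 0.59)]
lid_middle [(array([0.5458, 0.0807, 0.0446]), 0.86)]
mat [(array([0.5678, 0.0833, 0.0035]), 0.74), (array([0.5802, 0.0837, 0.0007]), 0.67)]
tin [(array([0.5632, 0.078 , 0.0043]), 0.79)]
tin_middle [(array([0.5716, 0.0797, 0.0419]), 0.59)]
lid_middle [(array([0.5445, 0.0779, 0.0467]), 0.54)]
jar [(array([ 0.653 , -0.1299,  0.0045]), 0.9)]
cork [(array([0.5117, 0.2967, 0.0043]), 0.75)]
groove_scraper [(array([0.6739, 0.2835, 0.0062]), 0.64), (array([ 0.4845, -0.1147,  0.0056]), 0.21)]
wax_bar [(array([ 0.4853, -0.1144,  0.0066]), 0.68)]
{'mtx': array([[448.73877512,   0.        , 317.64253064],
       [  0.        , 448.73877512, 236.81874706],
       [  0.        ,   0.        ,   1.        ]]), 'cam_to_world': array([[-0.02128104,  0.98965669, -0.14186882,  0.36217532],
       [-0.99975321, -0.02016055,  0.0093309 ,  0.00961508],
       [ 0.00637424,  0.14203238,  0.98984149,  1.04995843],
       [ 0.        ,  0.        ,  0.        ,  1.        ]])} {'time': 0.65, 'joint_pos': array([-1.31801887e+00,  5.26901059e-02,  1.61287318e+00,  3.72750806e-06,
        1.47604321e+00, -1.19044756e-01]), 'joint_vel': array([-0.0011862 ,  0.00021798, -0.00099144,  0.00085758,  0.00167594,
       -0.00078485]), 'joint_efforts': array([-1.26858249e-04, -3.93488503e+01, -3.70305848e+01, -2.36503611e-04,
        6.01295578e-04, -3.73360479e-06]), 'tool_pos': array([ 0.22704158, -0.58228225,  0.19162575]), 'tool_rot': array([ 0.13069795,  0.6949231 ,  0.13070789, -0.69492113]), 'contact_force': array([0.00807438, 0.36289099, 0.92226768]), 'ft_torque': array([-0.03253434, -0.06408564, -0.02436437]), 'gripper_width': 0.9988110240510882}
```

View pics/t0.png

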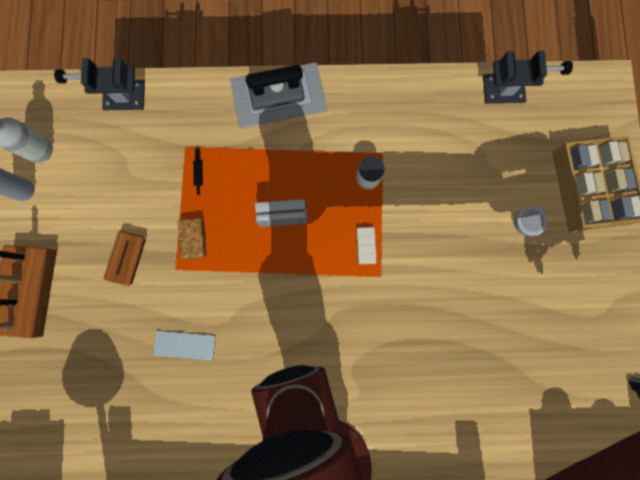

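View pics/s0.png

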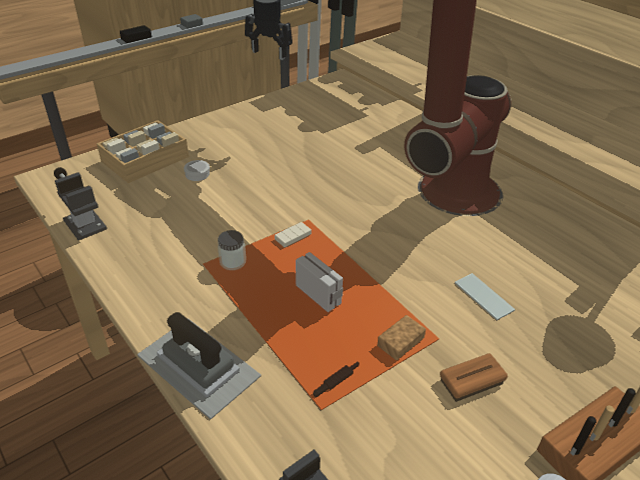

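Run:
```python
import cv2,numpy as np
a=cv2.imread('pics/t0.png')[190:240,240:325];b=cv2.imread('pics/s0.png')[240:325,280:365]
cv2.imwrite('pics/z0.png',np.vstack([cv2.resize(a,None,fx=6,fy=6,interpolation=2),cv2.resize(b,None,fx=6,fy=6,interpolation=2)])[:600+200][:, :510])
cv2.imwrite('pics/z1.png',cv2.resize(a,None,fx=8,fy=8,interpolation=2));cv2.imwrite('pics/z2.png',cv2.resize(b,None,fx=7,fy=7,interpolation=2))
```

```text
(no output)
```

View pics/z1.png

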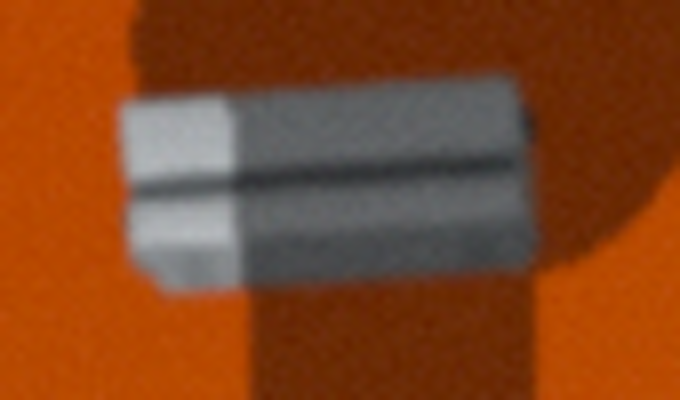

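View pics/z2.png

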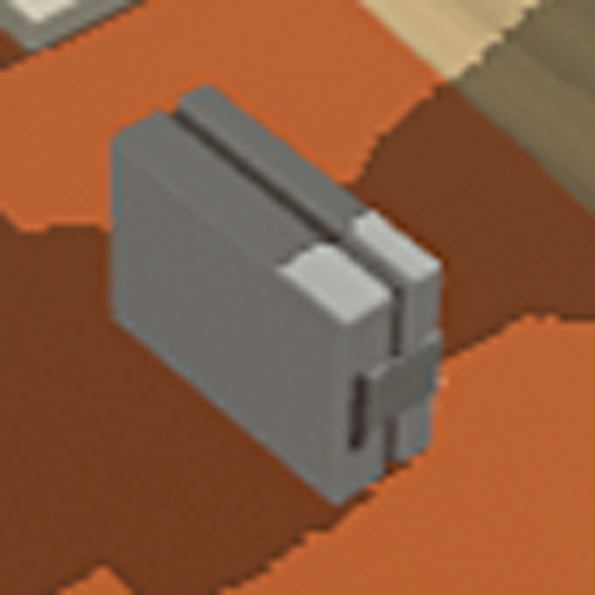

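Run:
```python
from h import *
from scipy.spatial.transform import Rotation as R
for u,v in [(122,103),(517,78),(130,245),(530,215)]: print(ray('top',240+u/8-.5,190+v/8-.5,.084).round(4))
q=manip.state()['tool_rot']; print(R.from_quat(np.r_[q[1:],q[0]]).as_matrix().round(3))
```

```text
[0.5799 0.137  0.084 ]
[0.5847 0.0285 0.084 ]
[0.5402 0.1349 0.084 ]
[0.5463 0.0256 0.084 ]
[[ 0.     0.363 -0.932]
 [ 0.    -0.932 -0.363]
 [-1.    -0.    -0.   ]]
```

Request:
send_rows --motion '[[[1.4,3.65,0,0,0,-0.03],[1.4,3.65,0,0,0,-0.03],[1.4,3.65,0,0,0,-0.03],[1.4,3.65,0,0,0,-0.03],[1.4,3.65,0,0,0,-0.03],[1.4,3.65,0,0,0,-0.03],[1.4,3.65,0,0,0,-0.03],[1.4,3.65,0,0,0,-0.03],[1.4,3.65,0,0,0,-0.03],[1.4,3.65,0,0,0,-0.03],[1.4,3.65,0,0,0,-0.021],[1.4,3.65,0,0,0,0]]]' --fingers 1

```text
time: 1.65
tool_pos: [0.3954, -0.1426, 0.192]
tool_rot: [0.018, 0.707, 0.017, -0.706]
contact_force: [0.8, 0.3, -0.5]
gripper_width: 0.001
```

Request:
send_rows --motion '[[[1.4,3.65,0,0,0,0],[1.4,3.65,0,0,0,0],[1.4,3.65,0,0,0,0],[1.4,3.65,0,0,0,0],[1.4,3.65,0,0,0,0],[1.0,3.65,0,0,0,0],[0,0,0,0,0,0],[0,0,0,0,0,0]]]'

```text
time: 2.32
tool_pos: [0.4751, 0.0764, 0.1916]
tool_rot: [-0.02, -0.707, -0.019, 0.707]
contact_force: [-0.1, 0.1, 0.0]
gripper_width: 0.001
```

Request:
send_rows --motion '[[[0,0.1,-3,0,0,0],[0,0.1,-3,0,0,0],[0.5,0,-3,0,0,0],[1,0,-2,0,0,0],[1,0,-1,0,0,0],[0.5,0.03,0,0,0,0],[0,0,0,0,0,0],[0,0,0,0,0,0]]]'

```text
time: 2.98
tool_pos: [0.5058, 0.0762, 0.0729]
tool_rot: [0.018, 0.707, 0.017, -0.706]
contact_force: [-0.4, -0.5, 0.2]
gripper_width: -0.002
```

Run:
```python
from h import *
im=save('scene','s1.png'); print(manip.state()['tool_pos'])
t=save('top','t1.png')
cv2.imwrite('pics/z3.png',np.hstack([cv2.resize(im[200:330,250:380,::-1],None,fx=3,fy=3),cv2.resize(t[160:290,220:350,::-1],None,fx=3,fy=3)]))
```

```text
[0.50586099 0.07637695 0.07315733]
```

View pics/z3.png

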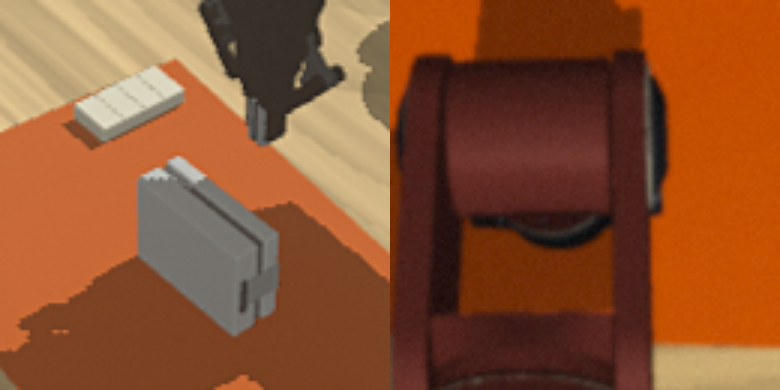

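Request:
send_rows --motion '[[[0.6,0.1,-0.3,0,0,0],[0.6,0.1,0,0,0,0],[0.5,0.03,0,0,0,0],[0.5,0.02,0,0,0,0],[0.5,0.02,0,0,0,0],[0.5,0.02,0,0,0,0],[0,0,0,0,0,0],[0,0,0,0,0,0]]]'

```text
time: 3.75
tool_pos: [0.5373, 0.0799, 0.0685]
tool_rot: [-0.018, -0.707, -0.018, 0.707]
contact_force: [0.0, 0.5, 0.3]
gripper_width: -0.003
```

Run:
```python
from h import *
im=save('scene','s2.png'); print(manip.state()['tool_pos'])
cv2.imwrite('pics/z4.png',cv2.resize(im[200:330,250:380,::-1],None,fx=4,fy=4))
```

```text
[0.53699749 0.07994513 0.06843991]
```

View pics/z4.png

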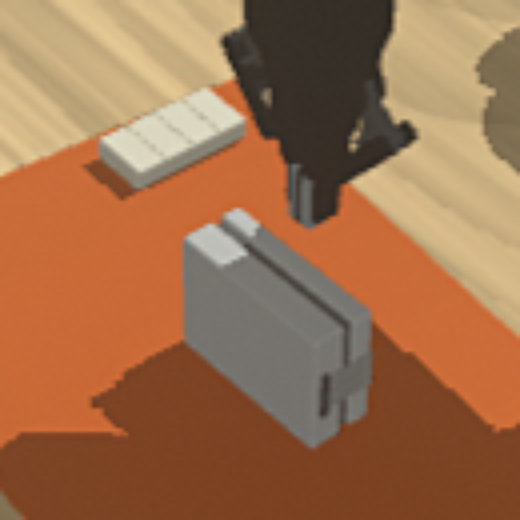

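Run:
```python
from h import *
p=manip.state()['tool_pos'];print(proj('scene',p), proj('scene',[.5434,.08,.084]),proj('scene',[.5799,.137,.084]),proj('scene',[.5463,.0256,.084]))
```

```text
[327.7655049  267.89465619] [325.64666693 263.821858  ] [329.10130617 285.93196405] [309.17933816 251.05138623]
```

Run:
```python
from h import *
print(proj('scene',[.5058,.0762,.0729]),proj('scene',[.5058,.0762,.0929]),proj('scene',[.537,.08,.0884]), np.linalg.inv(manip.calibration('scene')['mtx'])[0,0], manip.calibration('scene')['cam_to_world'])
im=save('scene','s3.png'); print(manip.state()['tool_pos'])
cv2.imwrite('pics/z5.png',cv2.resize(im[210:290,280:370,::-1],None,fx=8,fy=8,interpolation=0))
```

```text
[337.81090324 259.62256713] [338.14284872 252.79002963] [328.01692232 261.0939185 ] 0.0016648381718536004 [[-0.78332617 -0.38347387  0.48923196  1.15543323]
 [ 0.62130583 -0.50765438  0.59688031  0.81204286]
 [ 0.01947274  0.77151463  0.63591351  0.9566942 ]
 [ 0.          0.          0.          1.        ]]
[0.5368443  0.07992465 0.06841204]
```

View pics/z5.png

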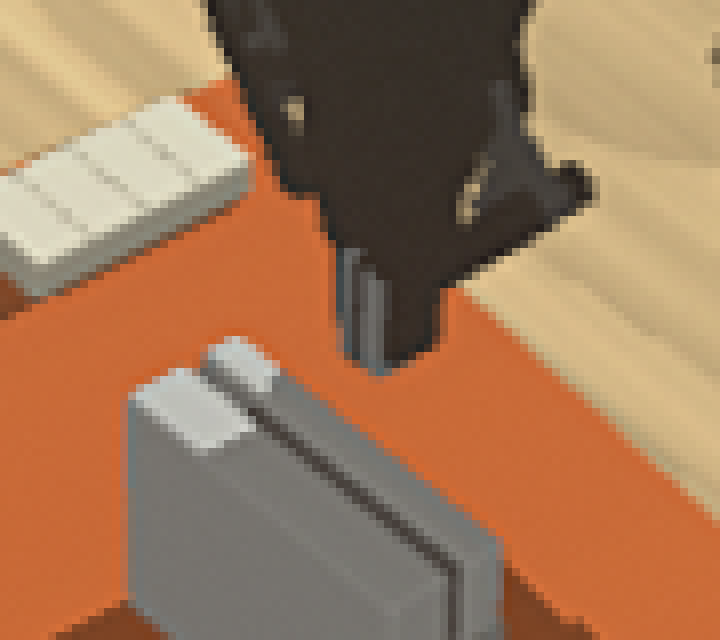

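Run:
```python
from h import *
im=save('wrist','w0.png'); c=manip.calibration('wrist'); print(c)
for f,q in [('landmark_of','tin_middle'),('landmark_of','lid_middle'),('boxes_of','tin')]:
  for d in getattr(manip,f)(q,'wrist'): print(q,(np.array(c['hand_eye'])@np.r_[d['centre'],1])[:3].round(4),d['confidence'])
o=ray('scene',326.5,256.5,.07); print(o, [ray('scene',326.5,256.5,z).round(4) for z in (.08,.09,.1,.105)])
```

```text
{'mtx': array([[413.50860313,   0.        , 318.3747366 ],
       [  0.        , 413.50860313, 241.43064666],
       [  0.        ,   0.        ,   1.        ]]), 'hand_eye': array([[ 5.69680536e-04,  2.92942338e-01, -9.56129940e-01,
        -1.82803094e-01],
       [ 9.99999765e-01, -5.30723255e-04,  4.33214225e-04,
        -2.29624249e-04],
       [-3.80533606e-04, -9.56129962e-01, -2.92942571e-01,
        -7.55260288e-02],
       [ 0.00000000e+00,  0.00000000e+00,  0.00000000e+00,
         1.00000000e+00]])}
tin [-0.0148 -0.0005 -0.036 ] 0.86
[0.51707904 0.05066897 0.07      ] [array([0.5243, 0.0593, 0.08  ]), array([0.5315, 0.0678, 0.09  ]), array([0.5387, 0.0764, 0.1   ]), array([0.5423, 0.0807, 0.105 ])]
```

View pics/w0.png

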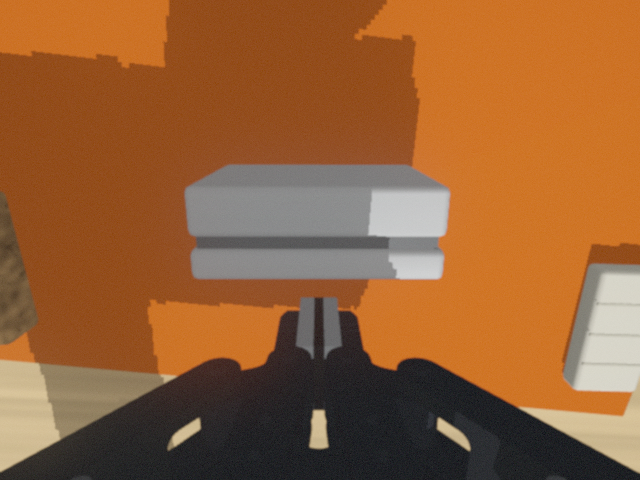

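Run:
```python
from h import *
c=manip.calibration('wrist');T=np.linalg.inv(np.array(c['hand_eye']));K=np.array(c['mtx'])
def pj(P):
  p=T[:3,:3]@np.array(P)+T[:3,3]; q=K@np.array([p[0],-p[1],-p[2]]); return (q[:2]/q[2]).round(1)
for P in [(0,0,0),(0,0,-.011),(0,.01,-.011),(-.013,0,0),(-.019,0,-.011),(-.03,0,0),(-.03,0,-.011),(-.0156,.055,-.006),(-.0156,-.055,-.006),(-.0156,0,-.006)]: print(P,pj(P))
```

```text
(0, 0, 0) [319.  280.6]
(0, 0, -0.011) [319.  258.8]
(0, 0.01, -0.011) [340.4 258.8]
(-0.013, 0, 0) [319.  291.8]
(-0.019, 0, -0.011) [319.1 273.7]
(-0.03, 0, 0) [319.1 308.9]
(-0.03, 0, -0.011) [319.1 283.9]
(-0.0156, 0.055, -0.006) [445.3 281.6]
(-0.0156, -0.055, -0.006) [192.9 281.5]
(-0.0156, 0, -0.006) [319.1 281.6]
```

Request:
send_rows --motion '[[[-1.0,0,0,0,0,0],[-1.0,0,0,0,0,0],[-0.5,0,-1.2,0,0,0],[0,0,-1.2,0,0,0],[0,0,-0.8,0,0,0],[0,0,0,0,0,0],[0,0,0,0,0,0]]]'

```text
time: 4.63
tool_pos: [0.5112, 0.0799, 0.0352]
tool_rot: [-0.018, -0.706, -0.018, 0.708]
contact_force: [0.7, 1.0, 0.2]
gripper_width: -0.002
```

Run:
```python
from h import *
im=save('scene','s4.png'); print(manip.state()['tool_pos'])
wv=save('wrist','w1.png')
cv2.imwrite('pics/z6.png',np.hstack([cv2.resize(im[210:290,280:370,::-1],None,fx=5,fy=5,interpolation=0),cv2.resize(wv[:,:,::-1],(400,400))[:400]]))
```

```text
[0.51192745 0.07989684 0.03608517]
```

View pics/z6.png

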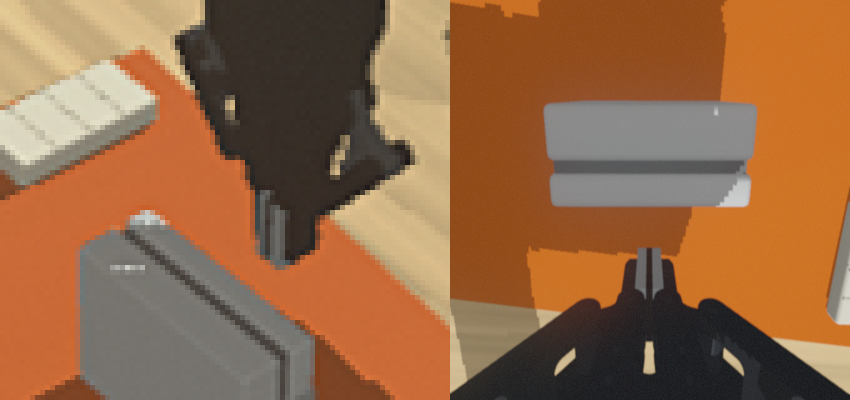

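Run:
```python
from h import *
for z in (.05,.06,.07,.075,.08,.09): print(z,ray('scene',336.2,263.4,z).round(4))
```

```text
0.05 [0.4999 0.0647 0.05  ]
0.06 [0.5071 0.0729 0.06  ]
0.07 [0.5143 0.0812 0.07  ]
0.075 [0.5179 0.0853 0.075 ]
0.08 [0.5216 0.0894 0.08  ]
0.09 [0.5288 0.0976 0.09  ]
```

Request:
send_rows --motion '[[[0.5,0,-0.6,0,0,0],[0.5,0,-0.3,0,0,0],[0.5,0.02,0,0,0,0],[0.5,0.02,0,0,0,0],[0.4,0.02,0,0,0,0],[0.4,0.02,0,0,0,0],[0.4,0.02,0,0,0,0],[0,0,0,0,0,0]]]'

```text
time: 5.4
tool_pos: [0.5451, 0.0809, 0.028]
tool_rot: [0.018, 0.707, 0.018, -0.706]
contact_force: [-0.4, -0.2, -0.1]
gripper_width: 0.001
```

Run:
```python
from h import *
im=save('scene','s5.png'); s=manip.state();print(s['tool_pos'],s['contact_force'])
cv2.imwrite('pics/z7.png',cv2.resize(im[210:310,270:370,::-1],None,fx=6,fy=6,interpolation=0))
```

```text
[0.54457818 0.08092602 0.02775622] [-0.3963919   0.384221    0.40346988]
```

View pics/z7.png

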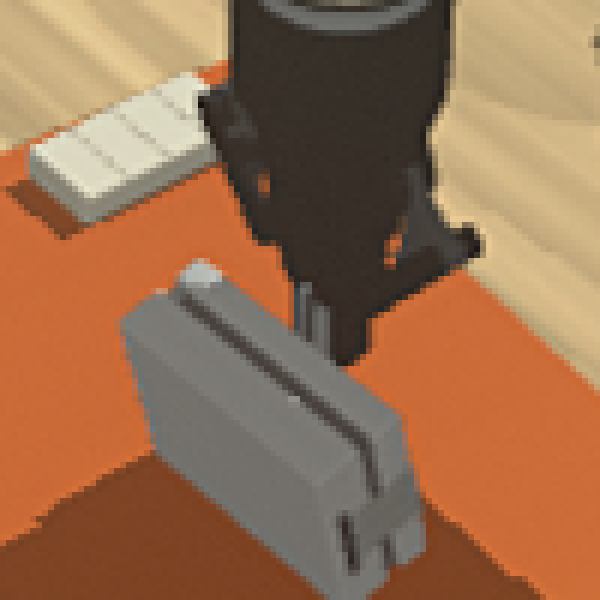

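Request:
send_rows --motion '[[[0.4,0.02,0,0,0,0],[0.4,0.02,0,0,0,0],[0.4,0.02,0,0,0,0],[0.4,0.02,0,0,0,0],[0,0,0,0,0,0]]]'

```text
time: 5.87
tool_pos: [0.5611, 0.0817, 0.0279]
tool_rot: [0.018, 0.707, 0.018, -0.707]
contact_force: [-0.3, -0.0, 0.7]
gripper_width: 0.001
```

Run:
```python
from h import *
im=save('scene','s6.png'); s=manip.state();print(s['tool_pos'],s['contact_force'])
cv2.imwrite('pics/z8.png',cv2.resize(im[210:310,270:370,::-1],None,fx=6,fy=6,interpolation=0))
```

```text
[0.56058168 0.08170469 0.02769611] [0.70144225 0.58648962 0.44804035]
```

View pics/z8.png

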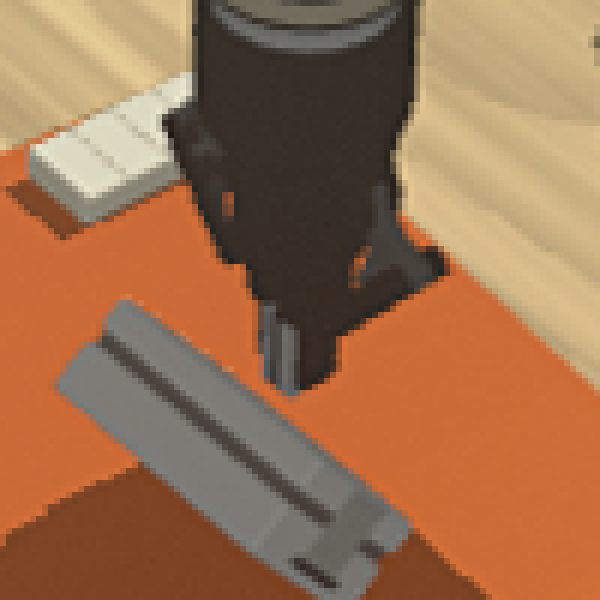

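Request:
send_rows --motion '[[[-1,0,1,0,0,0],[-1,0,3,0,0,0],[0,0,3,0,0,0],[0,0,2,0,0,0],[0,0,0,0,0,0],[0,0,0,0,0,0],[0,0,0,0,0,0]]]'

```text
time: 6.5
tool_pos: [0.5394, 0.0817, 0.1167]
tool_rot: [-0.018, -0.706, -0.018, 0.707]
contact_force: [-0.8, 0.0, -0.0]
gripper_width: -0.001
```

Run:
```python
from h import *
im=save('scene','s7.png'); s=manip.state();print(s['tool_pos'],s['contact_force'])
for q in ['lid_middle','tin_middle','tin']: print(q,lm(q,'scene'))
t=save('top','t2.png')
for q in ['lid_middle','tin_middle','tin']: print(q,lm(q,'top'))
cv2.imwrite('pics/z9.png',np.hstack([cv2.resize(im[210:340,260:390,::-1],None,fx=3,fy=3),cv2.resize(t[150:280,220:350,::-1],None,fx=3,fy=3)]))
save('wrist','w2.png')
```

```text
[0.53892945 0.08168424 0.11593   ] [-0.12061639 -0.52471136 -0.02848041]
lid_middle [(array([0.5113, 0.292 , 0.0082]), 0.66), (array([0.632 , 0.0849, 0.0457]), 0.56)]
tin_middle [(array([0.6353, 0.0822, 0.021 ]), 0.61)]
tin [(array([0.5865, 0.0799, 0.0226]), 0.64)]
lid_middle []
tin_middle []
tin [(array([ 0.2706,  0.3149, -0.0012]), 0.68)]
```

View pics/z9.png

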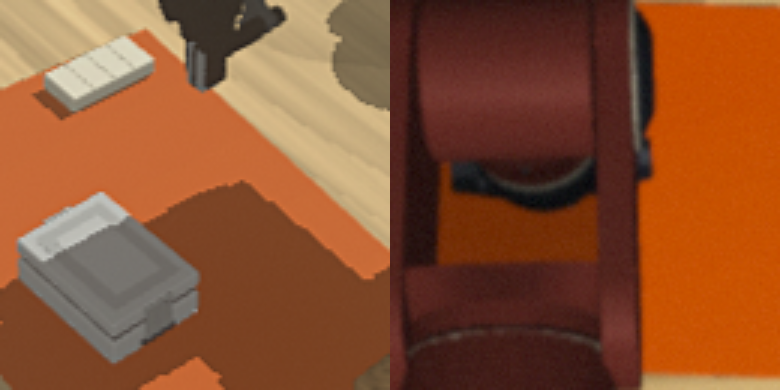

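View pics/w2.png

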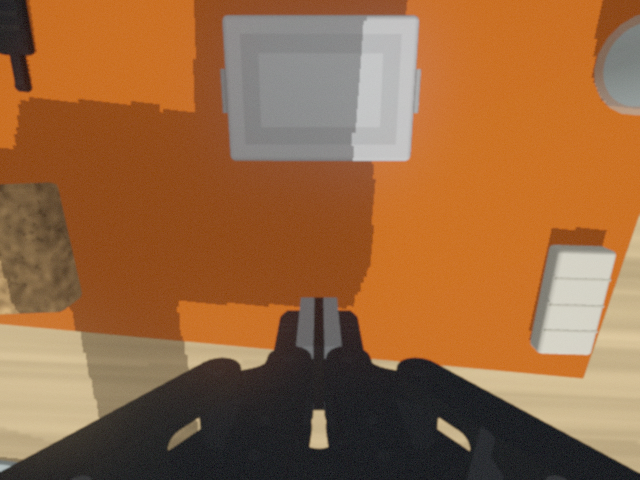

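Run:
```python
from h import *
from scipy.spatial.transform import Rotation as R
s=manip.state();q=s['tool_rot'];M=R.from_quat(np.r_[q[1:],q[0]]).as_matrix();p=s['tool_pos']
c=manip.calibration('wrist');H=np.array(c['hand_eye']);K=np.array(c['mtx'])
P=[]
for u,v in [(223,16),(418,16),(232,160),(410,160)]:
  d=np.linalg.inv(K)@[u,v,1];d=M@H[:3,:3]@np.array([d[0],-d[1],-d[2]]);o=M@H[:3,3]+p
  P.append(o+d*(.045-o[2])/d[2])
P=np.array(P);print(P.round(4),P.mean(0),p)
S=np.array([ray('scene',260+u/3,210+v/3,.045) for u,v in [(18,240),(103,192),(200,270),(112,330)]]);print(S.round(4),S.mean(0))
```

```text
[[0.6646 0.1412 0.045 ]
 [0.6701 0.0337 0.045 ]
 [0.5862 0.1371 0.045 ]
 [0.5918 0.029  0.045 ]] [0.62818719 0.08523377 0.045     ] [0.53985977 0.08173461 0.11716612]
[[0.6691 0.0348 0.045 ]
 [0.5917 0.0315 0.045 ]
 [0.5846 0.1364 0.045 ]
 [0.6671 0.1441 0.045 ]] [0.62811516 0.08667631 0.045     ]
```

Request:
send_rows --motion '[[[3,0.2,0,0,0,0],[3,0.2,-1,0,0,0],[2.8,0,-2,0,0,0],[0,0,-3,0,0,0],[0,0,-2,0,0,0],[0,0,-1.2,0,0,0],[0,0,0,0,0,0],[0,0,0,0,0,0]]]'

```text
time: 7.62
tool_pos: [0.6277, 0.0857, 0.0254]
tool_rot: [-0.018, -0.707, -0.018, 0.707]
contact_force: [-0.2, -0.5, 0.0]
gripper_width: -0.002
```

Run:
```python
from h import *
im=save('scene','s8.png'); s=manip.state();print(s['tool_pos'],s['contact_force'])
cv2.imwrite('pics/z10.png',cv2.resize(im[230:340,250:360,::-1],None,fx=5,fy=5,interpolation=0))
save('wrist','w3.png')
```

```text
[0.6287635  0.08577119 0.02684691] [-0.35495965  0.31907405 -0.41828319]
```

View pics/z10.png

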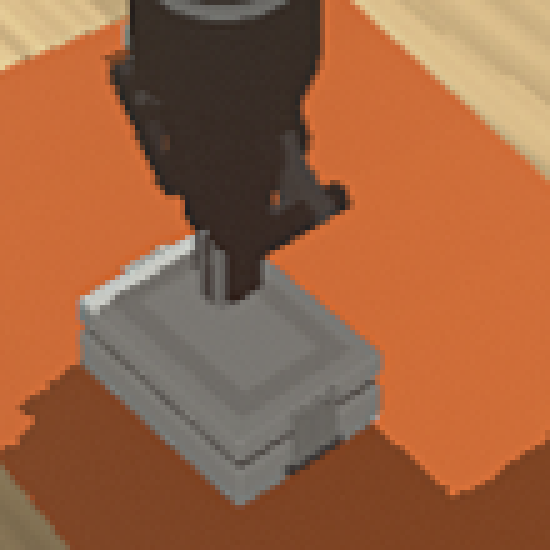

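View pics/w3.png

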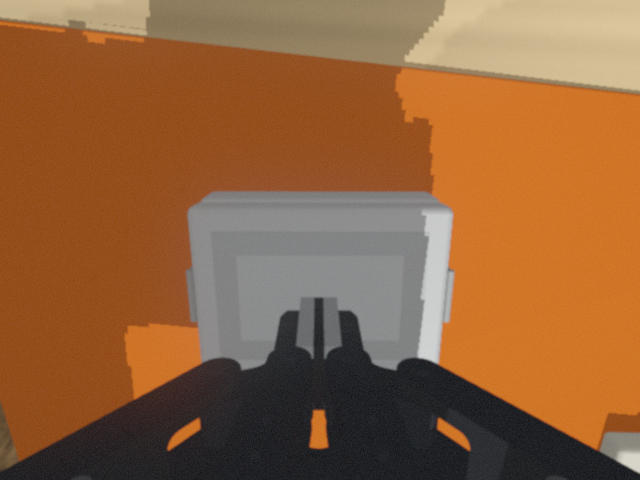

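Request:
send_rows --motion '[[[0,0,-0.6,0,0,0],[0,0,-0.5,0,0,0],[0,0,-0.4,0,0,0],[0,0,-0.3,0,0,0],[0,0,-0.2,0,0,0],[0,0,-0.2,0,0,0],[0,0,0,0,0,0],[0,0,0,0,0,0]]]'

```text
time: 8.38
tool_pos: [0.628, 0.0857, 0.0038]
tool_rot: [-0.018, -0.707, -0.018, 0.707]
contact_force: [-2.0, 0.0, 3.0]
gripper_width: 0.003
```

Request:
send_rows --motion '[[[0,0,-0.1,0,0,0],[0,0,-0.1,0,0,0],[0,0,0,0,0,0]]]'

```text
time: 8.63
tool_pos: [0.628, 0.0857, 0.0023]
tool_rot: [-0.018, -0.707, -0.018, 0.707]
contact_force: [-3.8, -0.2, 5.0]
gripper_width: -0.002
```

Request:
send_rows --motion '[[[0,0,-0.1,0,0,0],[0,0,-0.1,0,0,0],[0,0,0,0,0,0]]]'

```text
time: 8.88
tool_pos: [0.628, 0.0857, 0.0004]
tool_rot: [-0.018, -0.707, -0.018, 0.707]
contact_force: [-2.8, 0.0, 5.7]
gripper_width: -0.005
```

Request:
send_rows --motion '[[[0,0,-0.1,0,0,0],[0,0,0,0,0,0]]]'

```text
time: 9.05
tool_pos: [0.6281, 0.0857, 0.0003]
tool_rot: [-0.018, -0.707, -0.018, 0.707]
contact_force: [-6.3, -0.6, 10.3]
gripper_width: -0.002
```

Run:
```python
from h import *
im=save('scene','s9.png'); s=manip.state();print(s['tool_pos'],s['contact_force'],s['ft_torque'])
cv2.imwrite('pics/z11.png',cv2.resize(im[230:340,250:360,::-1],None,fx=5,fy=5,interpolation=0))
```

```text
[6.28065668e-01 8.57230483e-02 2.80192237e-04] [-6.50352756 -0.82226766  9.62294296] [-0.11802249  1.04113449 -0.03470179]
```

View pics/z11.png

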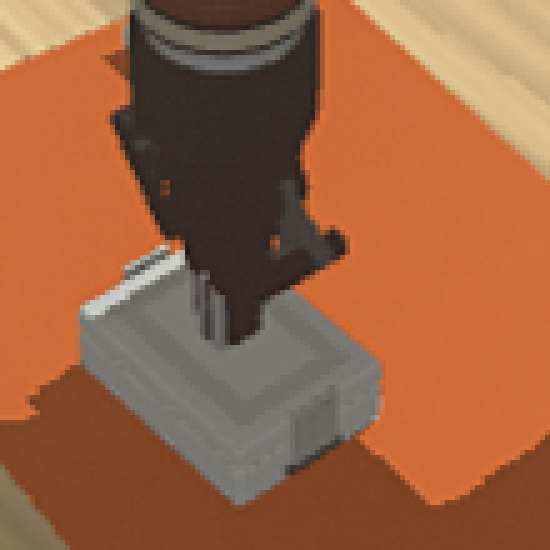

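Request:
send_rows --motion '[[[0,0,-0.1,0,0,0],[0,0,-0.1,0,0,0],[0,0,0,0,0,0]]]'

```text
time: 9.35
tool_pos: [0.6283, 0.0858, 0.0002]
tool_rot: [-0.018, -0.706, -0.018, 0.707]
contact_force: [-10.6, -0.9, 20.2]
gripper_width: -0.002
```

Request:
send_rows --motion '[[[0,0,0.2,0,0,0],[0,0,0.3,0,0,0],[0,0,1,0,0,0],[0,0,3,0,0,0],[-3,0,4,0,0,0],[-4,0,0,0,0,0],[-4,0,0,0,0,0],[0,0,0,0,0,0],[0,0,0,0,0,0]]]'

```text
time: 10.1
tool_pos: [0.5203, 0.0858, 0.0738]
tool_rot: [-0.018, -0.706, -0.018, 0.708]
contact_force: [0.9, 0.7, 0.5]
gripper_width: 0.0
```

Run:
```python
from h import *
im=save('scene','s10.png'); s=manip.state();print(s['tool_pos'],s['contact_force'])
for q in ['lid_middle','tin_middle','jar','cork','groove_scraper','wax_bar']: print(q,lm(q,'scene'))
cv2.imwrite('pics/z12.png',cv2.resize(im[230:340,250:360,::-1],None,fx=5,fy=5,interpolation=0))
save('wrist','w4.png')
```

```text
[0.52267704 0.08576715 0.07500325] [0.68862161 0.57857216 0.78628026]
lid_middle [(array([0.6262, 0.0813, 0.043 ]), 0.96)]
tin_middle [(array([0.6316, 0.08  , 0.0193]), 0.66)]
jar [(array([ 0.6559, -0.1301,  0.0059]), 0.95), (array([ 0.4885, -0.1162,  0.0091]), 0.39)]
cork [(array([0.5108, 0.2943, 0.0071]), 0.84)]
groove_scraper [(array([0.6747, 0.2841, 0.0037]), 0.94), (array([ 0.5771,  0.0853, -0.0013]), 0.28)]
wax_bar [(array([ 0.4862, -0.1136,  0.0042]), 0.91)]
```

View pics/z12.png

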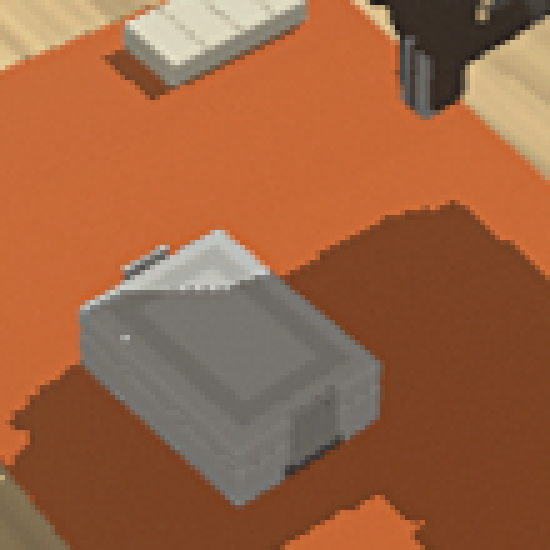

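View pics/s10.png

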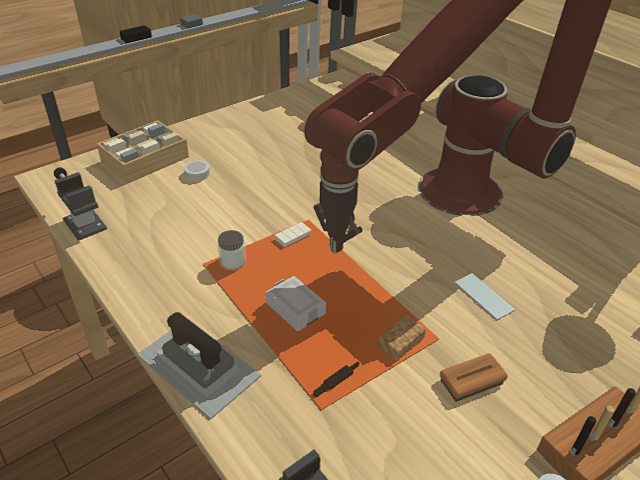

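```bash
python3 -c "
from plant import manip
print(manip.job_done())"
```

```text
the job is handed in; nothing more can be done
None
```

I pushed the tin over with the shut fingertips, so it now lies on its base on the orange mat with the lid up. I then pressed the middle of the lid down to about 20 N, lifted clear and handed the job in at about 10.5 s.

**Lid:** The last 10 N of pressing moved it only about 0.1 mm, so I take it to be against its stop. The final picture shows the dark gap closed. I judged the lid home from that picture and the hard stop; the 0.006 m travel was not measured directly.

**Other things:** In the final scene camera readings, the jar, cork, groove scraper and wax bar were within 3 mm of where they started. The brush, round tin and flat scraper I only looked at in the picture, and they appeared unmoved. The robot was touching nothing at the end.

**Disagreements:**
- **Fingertip position:** Both the scene and wrist pictures showed the fingertips about 40 mm behind the reported TCP. My first push therefore passed over the tin without touching it. I used the pictured position after that, and the contact with the lid agreed with it.
- **Sideways force:** There was about 10 N sideways along −x while pressing, but the tin did not visibly shift.
- **Detector:** After the tin fell, the detector once reported the cork as the lid and once placed the tin well off the mat, so I ignored both readings.

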